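# Load the follower arbor under its guard

## Robot

A 6-joint arm with a two-finger parallel gripper is mounted at the origin on the work surface. World frame = base frame: x ahead of the robot, y to its left, z up, the work surface at z = 0. Lengths are in m, angles in rad, forces in N, time in s.
With the tool pointing down it reaches from about 0.25 to 0.775 m from the base axis. Payload 4 kg.
Tool frame: the origin (TCP) lies at the very end of the fingers, on their centre line; the grasp point (between the pads) lies 19 mm behind it (robot.tcp_to_grasp is the distance from the TCP to the grasp point, in m); z points along the fingers, y is the line along which they close (so a half turn about z gives the same grasp; the last joint's range is limited). The gripper opens to 94 mm and grips with 3 to 60 N. Pads are 16 mm wide; open, the fingers measure 119 mm over their backs; the gripper's body (75 mm by 177 mm) begins 78 mm behind the grasp point.
Start: joints at [1.021, 0.087, 1.371, -0, 1.684, -0.103], TCP at [0.238, 0.496, 0.206] pointing down, gripper open.
Joint ranges: [-3.1, 3.1], [-0.76, 2.03], [0.27, 2.55], [-1.08, 4.22], [0.17, 2.65], [-2.57, 2.57]. Speed limits (rad/s): [2.79, 2.79, 3.14, 3.14, 3.14, 3.14].

## Interface

Orientations are given as [roll, pitch, yaw] about the fixed x, y, z axes, in that order (R = Rz(yaw) Ry(pitch) Rx(roll)).
In Python, from bench import robot gives the robot as it stands.
- The arm moves only by the shell command python3 nudge.py 'ROWS'. ROWS is rows parted by semicolons, their numbers by spaces, 1 to 20 of them, each of 5 numbers: the finger opening in m, then dx, dy, dz in m, then a turn about the tool's z in rad; each row shifts and turns the commanded pose from where the row before left it, along the tool's axes as they then stand; what a row does not reach is not made up. A row lasts 1/12 s, in which the tool goes at most 0.0417 m and 0.125 rad, less where a joint would pass 70% of its speed; a pose out of reach is approached as far as the arm can. The fingers move at their own pace and stop on an object; the grip force is fixed at half the most. Time passes only in rows, so rows that do not move let the fingers close. It prints the time, the measured TCP pose, the force, the opening and the grip force at its end.
- robot.get_obs(): the state, without advancing time (a new reading comes with each control period).
- robot.snapshot(name): name is "scene" or "top"; returns a dict with "color" (480x640x3 uint8, blue, green, red), "fx", "fy", "cx", "cy" (pixels), "k1" (the pictures are not rectified: a ray, as slopes to the right and down, at radius r is drawn at 1 + k1 r^2 times it, then the intrinsics apply), "extrinsics" (4x4, takes a point from world to camera coordinates). Camera axes: x right, y down, z forward; pixel columns grow to the right and rows downward; lengths in m; the calibration is good to about 2 mm. A picture is of the moment at which its call begins. There is no depth.
- robot.close_job(): hands the job in; it is judged then, once.
The state is a dict: "time": time; "joint_positions": joint angles; "qvel": joint speeds; "joint_torque": joint torques, N m; "tool_pos": TCP position; "ee_rot": TCP orientation; "wrist_force": force on the tool from outside, world axes, zero at the start; "wrist_torque": the same for the moment, N m; "width": finger opening in m; "finger_force": force on a finger pad.
Only numpy, scipy, OpenCV 4.12 (cv2) and the standard library are available. Lean on these libraries where they do the work, as an engineer would, in place of code of your own. Each camera call takes 0.05 s, during which the arm holds its last target. There are 200 camera calls.

## Task

Load the milling fixture with the brass lock followers: pull up the guard's spring index plunger, slide the guard fully open, and put every follower lying on the bench onto the keyed arbor, turning each one until its tabs drop into the keyways and it sits home, flat on the flange or on the follower below. Then slide the guard fully shut again so that the plunger snaps back into its hole, and leave the lock, keep, mallet and hinges where they lie.

Things in the scene. Friction and masses are not known exactly. Their poses are not given: they have to be found in the camera images.
- fixture: grey base plate 200 x 350 x 12 mm fixed to the bench, with two steel guide rails along its y axis (at x = +-86 mm, 14 mm wide, tops 89 mm above the bench, on posts; open between). Origin at the centre of the underside; y is the way the guard slides open.
- arbor: upright steel keyed arbor fixed on the base plate under the guard; origin at the centre of its foot, 12 mm above the bench, z up. Flange of diameter 42 mm up to 8 mm; keyed part of diameter 23 mm from 8 to 59 mm, with two keyways, half a turn apart, 9 mm wide down its whole length, open at the top; then a plain nose of diameter 12 mm up to 73 mm. x axis through both keyways
- shoulder (a point): top of the arbor's keyed part, on its axis, 59 mm above the arbor's foot (1.5 mm chamfers). A follower passes the nose at any angle, rests here on its tabs, and drops when its x axis lines up with the arbor's x axis (either way round) within about 0.15 rad
- seat (a point): top of the arbor's flange, on the axis, 8 mm above the foot: the first follower sits flat here (its centre 5 mm above), the next ones on top of it, 10 mm apart; there is room for five
- cover (a joint): sliding aluminium guard, plate 192 x 160 x 6 mm with its top 96 mm above the bench; m: 0 = fully shut, over the arbor; 0.155 = fully open, moved along the fixture's +y and clear of the arbor. 1.5 N of friction. The plunger pin locks it at both ends: it moves only while the plunger is lifted more than 5 mm
- plunger (a joint): lift of the spring index plunger, m: 0 = pin down in an index hole, 0.010 = pulled right up. Its spring pushes down with 5 N at 0, 9 N at the top. Let go between the ends, the pin rides on the rail at 0.005 and drops in by itself when the guard comes within 2 mm of either end
- knob (a point): centre of the plunger's black round knob (diameter 26 mm, 22 mm tall, upright) on the guard over the fixture's -x rail, 125 mm above the bench when down; it rises with the plunger and travels with the guard. Its underside is 18 mm above the guard, over a collar of diameter 18 mm, 10 mm tall
- follower1: one of up to five identical brass followers (ring washers; 3 to 5 present, absent ones read None): outside 48 mm, bore 26 mm, 10 mm thick, 110 g, two tabs half a turn apart, 6 mm wide, in the bore, 16 mm free between tab tips. Origin at the ring's very centre, 5 mm above its underside; x axis through the two tabs, z the ring's axis. A half turn or turning over makes no difference.
- follower2: a brass follower just like follower1 (or absent): ring 48 mm outside, 26 mm bore, 10 mm thick; origin at its very centre, x axis through its two tabs
- follower3: a brass follower just like follower1 (or absent): ring 48 mm outside, 26 mm bore, 10 mm thick; origin at its very centre, x axis through its two tabs
- follower4: a brass follower just like follower1 (or absent): ring 48 mm outside, 26 mm bore, 10 mm thick; origin at its very centre, x axis through its two tabs
- follower5: a brass follower just like follower1 (or absent): ring 48 mm outside, 26 mm bore, 10 mm thick; origin at its very centre, x axis through its two tabs
- rim_lock: bystander: black cast iron rim lock, 150 x 100 x 24 mm with a brass bolt, lying on the bench; origin at the centre of its underside
- rim_keep: bystander: brass rim keep, 32 x 90 x 26 mm, lying on the bench; origin at the centre of its underside
- mallet: bystander: copper-headed mallet lying on its side, handle 200 mm along its -x; origin on the bench under the head
- h_hinge1: bystander: flat steel H-hinge, 110 x 60 x 4 mm; origin at the centre of its underside
- h_hinge2: bystander: flat steel H-hinge, 110 x 60 x 4 mm; origin at the centre of its underside

How it is judged:
By the outcome, as a careful person would: the job done as asked, in the order asked, and still so for the second after the job is handed in, with the robot touching nothing.
Of follower1, follower2, follower3, follower4, follower5 only 3 to 5 are there at a start; the rules pass over those that are not, and their reading is None.
At some moment in a run one of follower1, follower2, follower3, follower4, follower5 may be knocked a few centimetres aside while the robot is not near it.
Once in a run the grip may slacken for a moment while it holds something.
It also fails if it takes over 210 s, if anything falls off the work surface, if the arm or the gripper's body presses on something with over 40 N, if the wrist force passes 120 N, or if a joint passes its speed limit or range.

## Working session

There is one attempt and no reset: what is moved stays moved. The work goes in short steps, Python scripts to look and compute and a shell command to move; the robot and the scene stay as the last step left them, time stands still between calls to the robot, and variables do not carry over. Pictures are saved under pics/ and viewed, at most 14 in all, crops included, and the job is handed in when it is done.

```bash
ls; mkdir -p pics
python3 - <<'E'
from bench import robot
import cv2,numpy as np
o=robot.get_obs(); print({k:np.round(v,3) for k,v in o.items()})
for n in("scene","top"):
    s=robot.snapshot(n); cv2.imwrite(f"pics/{n}0.png",s["color"]); print(n,s["fx"],s["fy"],s["cx"],s["cy"],s["k1"],np.round(s["extrinsics"],4).tolist())
E
```

```text
bench.py
nudge.py
pics
{'time': np.float64(0.0), 'joint_positions': array([ 1.021,  0.088,  1.372, -0.   ,  1.684, -0.103]), 'qvel': array([ 0.001, -0.001,  0.001, -0.002, -0.   , -0.   ]), 'joint_torque': array([ 1.0000e-03, -3.4018e+01, -3.0243e+01,  7.2000e-02,  3.3000e-02,
       -0.0000e+00]), 'tool_pos': array([0.237, 0.496, 0.204]), 'ee_rot': array([-3.139, -0.   ,  2.695]), 'wrist_force': array([ 0.614,  0.473, -0.055]), 'wrist_torque': array([-0.023, -0.054, -0.003]), 'finger_force': np.float64(0.0), 'width': np.float64(0.094)}
scene 600.5821717071796 600.5821717071796 316.69896975388747 237.9586487632368 -0.09168047122389182 [[0.6003, 0.7994, -0.0232, -0.2438], [0.4003, -0.3254, -0.8567, -0.1552], [-0.6924, 0.505, -0.5153, 1.9398], [0.0, 0.0, 0.0, 1.0]]
top 599.7687137562266 599.7687137562266 324.53399514120986 237.96431353757825 -0.10991204472572019 [[0.0152, -0.9999, -0.0005, -0.0902], [-0.9957, -0.0151, -0.0909, 0.5266], [0.0909, 0.0018, -0.9959, 1.1397], [0.0, 0.0, 0.0, 1.0]]
```
View pics/top0.png

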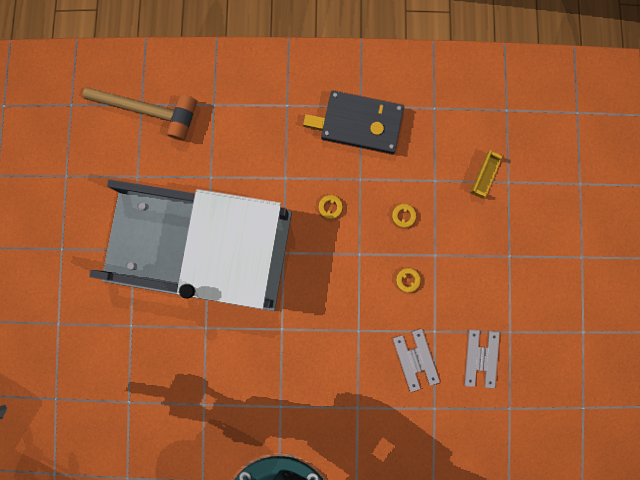

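View pics/scene0.png

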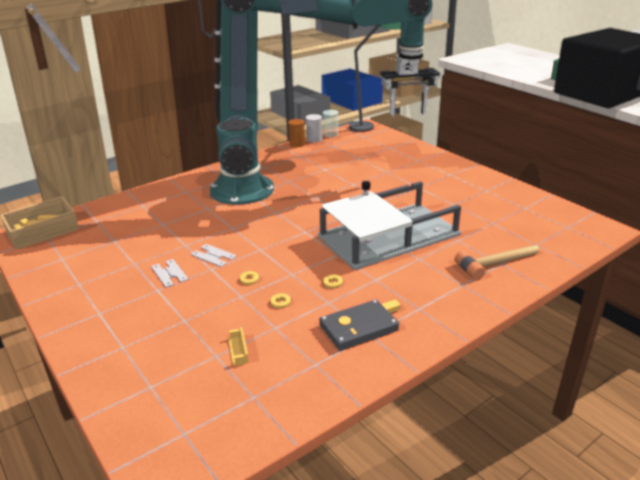

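The top view shows three followers at about (330,206), (404,215) and (408,280). The guard is shut at about (232,250), with its knob at (187,291). In the scene view the knob is at about (366,186). Next I'll measure these.

Create h.py:
```python
from bench import robot
import cv2,numpy as np
def K(s): return np.array([[s["fx"],0,s["cx"]],[0,s["fy"],s["cy"]],[0,0,1.]])
def ray(s,p):
    d=cv2.undistortPoints(np.array(p,float).reshape(1,1,2),K(s),np.array([s["k1"],0,0,0.]),criteria=(3,50,1e-10)).ravel()
    E=s["extrinsics"];R=E[:3,:3]; v=R.T@np.array([d[0],d[1],1]); return -R.T@E[:3,3],v/np.linalg.norm(v)
def plane(s,p,z):
    c,v=ray(s,p); return c+v*(z-c[2])/v[2]
def tri(s1,p1,s2,p2):
    (a,u),(b,v)=ray(s1,p1),ray(s2,p2)
    t=np.linalg.lstsq(np.c_[u,-v],b-a,rcond=None)[0]; P,Q=a+u*t[0],b+v*t[1]
    return (P+Q)/2,np.linalg.norm(P-Q)
def proj(s,P):
    E=s["extrinsics"];return cv2.projectPoints(np.array(P,float).reshape(-1,1,3),cv2.Rodrigues(E[:3,:3])[0],E[:3,3],K(s),np.array([s["k1"],0,0,0.]))[0].reshape(-1,2)
def rings(s):
    h=cv2.cvtColor(s["color"],cv2.COLOR_BGR2HSV)
    m=cv2.inRange(h,(18,110,60),(35,255,255))
    out=[]
    for c in cv2.findContours(m,cv2.RETR_EXTERNAL,cv2.CHAIN_APPROX_NONE)[0]:
        if len(c)>20:
            e=cv2.fitEllipse(c); out.append((e[0],e[1],cv2.contourArea(c)))
    return out,m
```

Run:
```python
from h import *
t=robot.snapshot("top");s=robot.snapshot("scene")
for n,x in(("top",t),("scene",s)):
    for r in rings(x)[0]: print(n,np.round(r[0],1),np.round(r[1],1),r[2])
def knob(x,p,w):
    g=x["color"].max(2); u,v=p; c=g[v-w:v+w,u-w:u+w]<45
    ys,xs=np.nonzero(c); print(xs.min()+u-w,xs.max()+u-w,ys.min()+v-w,ys.max()+v-w); return xs.mean()+u-w,ys.mean()+v-w
a,b=knob(t,(187,291),12),knob(s,(366,186),10); print(a,b,tri(t,a,s,b))
big=lambda im,x0,y0,w,h,k:cv2.resize(im[y0:y0+h,x0:x0+w],None,fx=k,fy=k,interpolation=cv2.INTER_CUBIC)
A=big(t["color"],95,175,200,140,4); cv2.imwrite("pics/c1.png",A)
B=[big(t["color"],u-20,v-20,40,40,6) for u,v in((330,206),(404,215),(408,280))]
C=big(s["color"],340,160,60,40,12)[:240*2,:720]
cv2.imwrite("pics/c2.png",np.vstack([np.hstack(B),cv2.resize(C,(720,360))[:360]]))
```

```text
top [407.6 279.7] [23.3 23.6] 429.5
top [403.6 215.3] [22.8 23.3] 414.5
top [330.  206.5] [22.9 23.3] 418.0
top [485.8 174.7] [16.8 57.9] 679.0
top [376.5 127.8] [12.2 13.1] 123.5
top [313.8 121.4] [12.5 23.1] 200.5
top [148.  111.6] [ 4.6 10.2] 5.0
top [160.1 112. ] [ 8.  22.1] 2.5
top [131.7 106.7] [4.5 7.5] 3.0
top [130.8 100.8] [ 3.2 17.7] 7.5
top [109.  95.] [ 3.  14.8] 7.0
scene [237.8 346.7] [15.8 39.4] 458.5
scene [344.3 320.1] [ 8.1 11.7] 72.5
scene [391.2 305.3] [10.3 15.8] 118.0
scene [280.  299.9] [12.6 19. ] 186.0
scene [332.7 280.7] [11.7 18.1] 164.0
scene [248.8 277. ] [11.8 17.8] 162.5
scene [ 32.1 220.2] [ 7.7 44.5] 202.5
scene [401.5  78.2] [ 2.5 19.2] 26.0
177 194 285 297
363 368 183 188Traceback (most recent call last):
  File "<stdin>", line 8, in <module>
  File "h.py", line 10, in tri
    (a,u),(b,v)=ray(s1,p1),ray(s2,p2)
                ~~~^^^^^^^
  File "h.py", line 5, in ray
    d=cv2.undistortPoints(np.array(p,float).reshape(1,1,2),K(s),np.array([s["k1"],0,0,0.]),criteria=(3,50,1e-10)).ravel()
      ~~~~~~~~~~~~~~~~~~~^^^^^^^^^^^^^^^^^^^^^^^^^^^^^^^^^^^^^^^^^^^^^^^^^^^^^^^^^^^^^^^^^^^^^^^^^^^^^^^^^^^^^^^^
cv2.error: OpenCV(4.12.0) :-1: error: (-5:Bad argument) in function 'undistortPoints'
> Overload resolution failed:
>  - undistortPoints() got an unexpected keyword argument 'criteria'
>  - undistortPoints() got an unexpected keyword argument 'criteria'
```

```bash
sed -i 's/,criteria=(3,50,1e-10)//' h.py
python3 - <<'E'
from h import *
t=robot.snapshot("top");s=robot.snapshot("scene")
cv2.imwrite("pics/t1.png",t["color"]);cv2.imwrite("pics/s1.png",s["color"])
def knob(x,p,w):
    g=x["color"].max(2); u,v=p; c=(g[v-w:v+w,u-w:u+w]<45).astype(np.uint8)
    n,l,st,ce=cv2.connectedComponentsWithStats(c); i=1+st[1:,4].argmax(); print(st[i]); return ce[i]+[u-w,v-w]
a,b=knob(t,(187,291),12),knob(s,(366,186),10); print("knob",a,b,tri(t,a,s,b))
for a,b in(((407.6,279.7),(248.8,277)),((403.6,215.3),(280,299.9)),((330,206.5),(332.7,280.7))):
    print(tri(t,a,s,b),plane(t,a,.007),plane(s,b,.007))
big=lambda im,x0,y0,w,h,k:cv2.resize(im[y0:y0+h,x0:x0+w],None,fx=k,fy=k,interpolation=cv2.INTER_CUBIC)
A=big(t["color"],95,175,200,140,4)
B=[big(t["color"],u-16,v-16,32,32,8) for u,v in((330,206),(404,215),(408,280))]
cv2.imwrite("pics/c1.png",A[:560])
cv2.imwrite("pics/c2.png",np.vstack([np.hstack(B),big(s["color"],320,165,128,50,6)]))
E
```

```text
[  5   6  15  13 164]
[ 7  7  6  6 32]
knob [186.75609756 290.93292683] [365.5 185.5] (array([0.42140692, 0.16068202, 0.12446451]), np.float64(0.0015606611763553796))
(array([ 0.44999411, -0.24567514,  0.00837808]), np.float64(0.000936498650124114)) [ 0.44977912 -0.24626557  0.007     ] [ 0.44852506 -0.24436133  0.007     ]
(array([ 0.57713095, -0.23730255,  0.00781993]), np.float64(0.0012269679767083145)) [ 0.57690654 -0.2379259   0.007     ] [ 0.57655628 -0.23623036  0.007     ]
(array([ 0.59256854, -0.09135917,  0.00728203]), np.float64(0.0015389496056584739)) [ 0.59216371 -0.09199117  0.007     ] [ 0.59262258 -0.09043119  0.007     ]
```

View pics/c2.png

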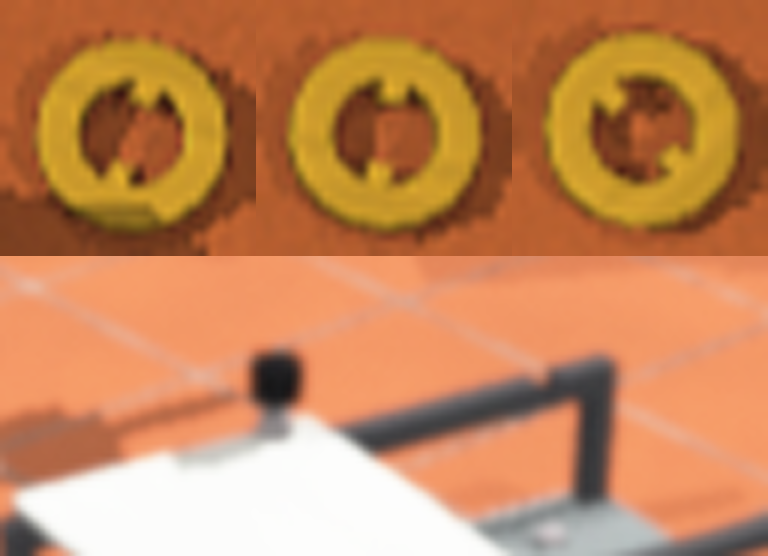

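The crops show the tabs clearly. Ring yaws come out at about -0.29, -0.14 and +0.85 for (330,206), (404,215) and (408,280). The knob stands upright on its collar. The slide direction comes next.

Run:
```python
from h import *
t=robot.snapshot("top")
m=cv2.inRange(t["color"],(185,185,185),(255,255,255))
c=max(cv2.findContours(m,cv2.RETR_EXTERNAL,cv2.CHAIN_APPROX_NONE)[0],key=cv2.contourArea)
P=np.array([plane(t,p[0],.096)[:2]*1000 for p in c],np.float32)
print(cv2.minAreaRect(P),cv2.boxPoints(cv2.minAreaRect(P)))
o=robot.get_obs();print(o["tool_pos"],o["ee_rot"],o["time"])
```

```text
((500.3438720703125, 92.67362213134766), (158.3934326171875, 193.85592651367188), 81.43998718261719) [[ 3.9270758e+02  2.8786385e+01]
 [ 5.8440411e+02 -6.8153381e-02]
 [ 6.0798016e+02  1.5656085e+02]
 [ 4.1628363e+02  1.8541541e+02]]
[0.23757907 0.49591825 0.20522088] [-3.14114739e+00 -4.28939514e-05  2.69481388e+00] 0.35
```

```bash
cat > go.py <<'E'
import sys
from h import *
from scipy.spatial.transform import Rotation as Ro
x,y,z,yaw=map(float,sys.argv[1:5])
o=robot.get_obs(); R=Ro.from_euler("xyz",o["ee_rot"]); cy=o["ee_rot"][2]
d=(yaw-cy+np.pi/2)%np.pi-np.pi/2
if len(sys.argv)>5: d=(yaw-cy+np.pi)%(2*np.pi)-np.pi
v=(R*Ro.from_euler("z",-d)).inv().apply(np.array([x,y,z])-o["tool_pos"])
print("turn",round(-d,3),"(rows",int(np.ceil(abs(d)/.125)),") then tool d",np.round(v,4),"rows",int(np.ceil(np.linalg.norm(v)/.0415)),"q6",round(o["joint_positions"][5],2),"F",np.round(o["wrist_force"],1),"t",round(o["time"],2))
E
python3 go.py .4214 .1607 .165 2.992
```

```text
turn -0.297 (rows 3 ) then tool d [-0.2317 -0.3041  0.0403] rows 10 q6 -0.1 F [0.2 1.1 0.4] t 0.35
```

```bash
python3 nudge.py '.08 0 0 0 -.1;.08 0 0 0 -.1;.08 0 0 0 -.097;.08 -.0232 -.0304 .004 0;.08 -.0232 -.0304 .004 0;.08 -.0232 -.0304 .004 0;.08 -.0232 -.0304 .004 0;.08 -.0232 -.0304 .004 0;.08 -.0232 -.0304 .004 0;.08 -.0232 -.0304 .004 0;.08 -.0232 -.0304 .004 0;.08 -.0232 -.0304 .004 0;.08 -.0232 -.0304 .004 0;.06 0 0 0 0'; python3 go.py .4214 .1607 .106 2.992
```

```text
time: 1.52
tool_pos: [0.4238, 0.1552, 0.1646]
ee_rot: [-3.138, 0.001, 2.984]
wrist_force: [-0.2, -0.2, 0.4]
width: 0.0762
finger_force: 0.0
turn -0.008 (rows 1 ) then tool d [0.0033 0.0053 0.0586] rows 2 q6 -1.18 F [-0.2 -0.2  0.4] t 1.52
```

```bash
python3 nudge.py '.06 0 0 0 0;.06 0 0 0 0'; python3 go.py .4214 .1607 .106 2.992
```

```text
time: 1.68
tool_pos: [0.4215, 0.1611, 0.1656]
ee_rot: [3.141, -0.0, 2.991]
wrist_force: [0.5, 0.6, 0.3]
width: 0.0633
finger_force: 0.0
turn -0.001 (rows 1 ) then tool d [ 0.     -0.0005  0.0596] rows 2 q6 -1.18 F [0.5 0.6 0.3] t 1.68
```

Accurate, with about 2 rows of lag. I'll descend, close on the knob and lift.

```bash
python3 nudge.py '.06 0 0 .03 0;.06 0 0 .0296 0;.06 0 0 0 0;.06 0 0 0 0;0 0 0 0 0;0 0 0 0 0;0 0 0 0 0;0 0 0 0 0;0 0 0 0 0;0 0 0 0 0;0 0 0 0 0;0 0 0 0 0'
```

```text
time: 2.68
tool_pos: [0.4221, 0.1608, 0.1066]
ee_rot: [3.141, 0.001, 2.992]
wrist_force: [-0.4, -0.6, 4.5]
width: 0.0256
finger_force: 30.0
```

```bash
python3 nudge.py '0 0 0 -.003 0;0 0 0 -.003 0;0 0 0 -.003 0;0 0 0 0 0;0 0 0 0 0'
```

```text
time: 3.1
tool_pos: [0.4219, 0.1607, 0.1142]
ee_rot: [-3.141, 0.0, 2.992]
wrist_force: [5.0, 0.3, -8.4]
width: 0.0255
finger_force: 30.0
```

```bash
python3 nudge.py '0 0 .01 0 0;0 0 .015 0 0;0 0 .015 0 0;0 0 .015 0 0;0 0 .015 0 0;0 0 0 0 0'; python3 nudge.py '0 0 .015 0 0;0 0 .015 0 0;0 0 .015 0 0;0 0 .015 0 0;0 0 .015 0 0;0 0 .01 0 0;0 0 0 0 0;0 0 0 0 0';python3 go.py .4214 .1607 .106 2.992
```

```text
time: 3.6
tool_pos: [0.4325, 0.2313, 0.1138]
ee_rot: [-3.141, -0.0, 2.993]
wrist_force: [4.4, 1.1, -8.1]
width: 0.0251
finger_force: 30.0
time: 4.27
tool_pos: [0.4448, 0.314, 0.1139]
ee_rot: [-3.14, -0.001, 2.992]
wrist_force: [4.7, 0.4, -8.6]
width: 0.0256
finger_force: 30.0
turn 0.0 (rows 1 ) then tool d [ 0.0003 -0.1551  0.0081] rows 4 q6 -0.91 F [ 4.7  0.4 -8.6] t 4.27
```

```bash
python3 nudge.py '0 0 0 .004 0;0 0 0 .004 0;0 0 0 0 0;0 0 0 0 0'; python3 nudge.py '.06 0 0 0 0;.06 0 0 0 0;.06 0 0 0 0;.06 0 0 -.04 0;.06 0 0 -.04 0;.06 .0 -.03 -.02 0;.06 0 -.04 0 0;.06 0 -.04 0 0;.06 0 -.04 0 0;.06 0 -.04 0 0;.06 0 -.04 0 0;.06 .02 -.035 0 0;.06 .02 -.035 0 0;.06 .02 -.035 0 0;.06 .02 -.035 0 0;.06 0 0 0 0;.06 0 0 0 0'
python3 - <<'E'
from h import *
t=robot.snapshot("top");s=robot.snapshot("scene")
cv2.imwrite("pics/t2.png",t["color"]);cv2.imwrite("pics/s2.png",s["color"])
big=lambda im,x0,y0,w,h,k:cv2.resize(im[y0:y0+h,x0:x0+w],None,fx=k,fy=k,interpolation=cv2.INTER_CUBIC)
cv2.imwrite("pics/c3.png",np.vstack([big(t["color"],180,180,130,90,6)[:300],big(s["color"],300,170,130,100,6)[100:400]])[:600])
cv2.imwrite("pics/c4.png",big(t["color"],80,160,250,180,3))
print([ (np.round(r[0],1),r[2]) for r in rings(t)[0] if r[2]>300])
E
```

```text
time: 4.6
tool_pos: [0.4449, 0.314, 0.1073]
ee_rot: [3.141, 0.0, 2.991]
wrist_force: [3.5, 0.3, -5.7]
width: 0.0256
finger_force: 30.0
time: 6.02
tool_pos: [0.31, -0.041, 0.2079]
ee_rot: [3.141, 0.003, 2.986]
wrist_force: [0.4, 0.3, 0.5]
width: 0.0601
finger_force: 0.0
[(array([407.7, 279.6]), 429.5), (array([403.6, 215.3]), 414.5), (array([330. , 206.5]), 420.0), (array([485.8, 174.6]), 680.0)]
```

View pics/c4.png

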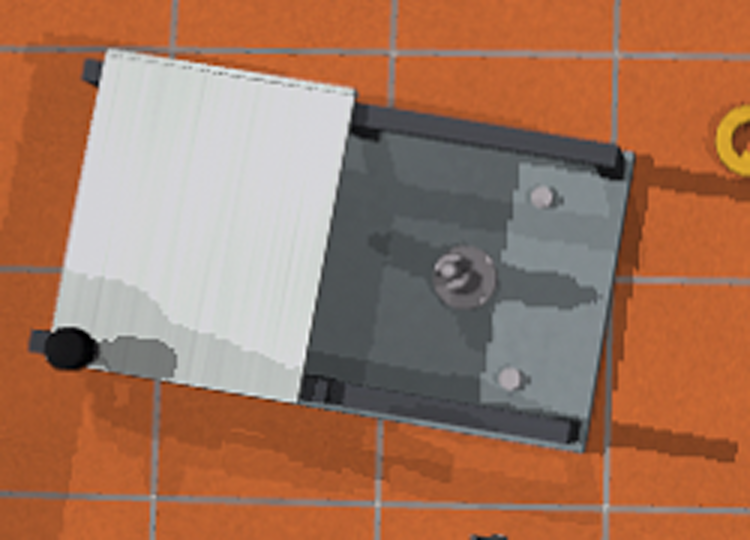

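View pics/s2.png

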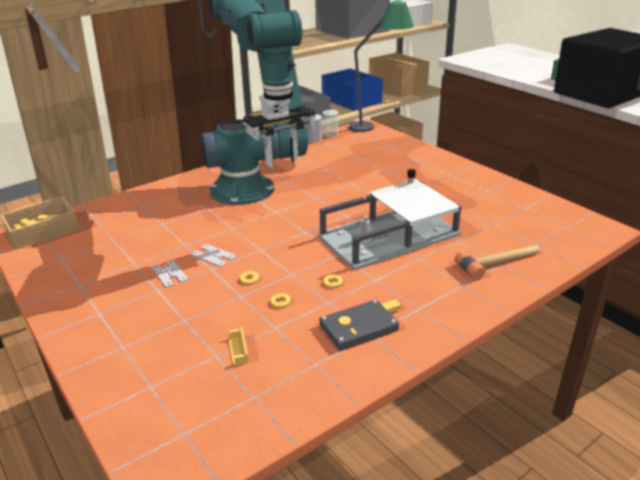

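The guard is open and the knob is at the far left. The arbor is now visible at about (234,250) in the top view and (367,228) in the scene view. I'll zoom in on it in both.

Run:
```python
import cv2,numpy as np
t=cv2.imread("pics/t2.png");s=cv2.imread("pics/s2.png")
b=lambda im,x0,y0,w,h,k:cv2.resize(im[y0:y0+h,x0:x0+w],None,fx=k,fy=k,interpolation=cv2.INTER_CUBIC)
f=lambda i:cv2.convertScaleAbs(i,alpha=1.6)
cv2.imwrite("pics/c5.png",f(np.hstack([b(t,220,238,27,27,14),b(s,350,212,30,27,14)])))
```

```text
(no output)
```

View pics/c5.png

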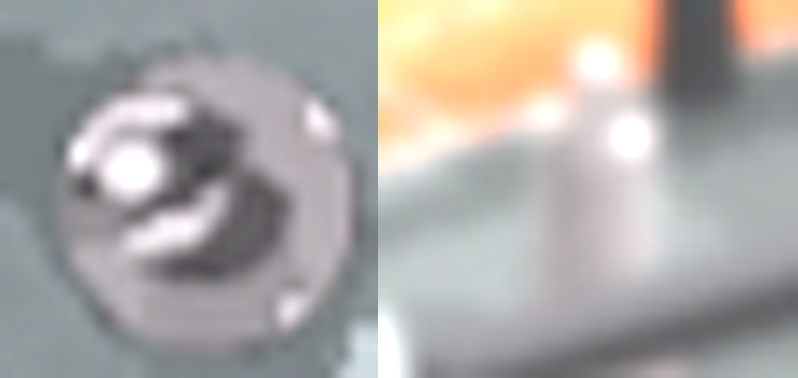

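The arbor's flange is centred at about (234.4,251.7) and its nose at about (228.8,249.3). The keyways run about 30° above the image's horizontal, for an arbor yaw of about -1.08 rad.

Run:
```python
from h import *
t=robot.snapshot("top");s=robot.snapshot("scene")
q=lambda x,y,u,v:((x+.5)/14-.5+u,(y+.5)/14-.5+v)
fl,no,ke=q(208,198,220,238),q(130,165,220,238),q(145,178,220,238)
ns=q(598-378,62,350,212)
print("flange",plane(t,fl,.02),"nose",plane(t,no,.085),"keyed",plane(t,ke,.071),"scene nose",plane(s,ns,.085),"tri",tri(t,no,s,ns))
# flange fit by threshold: ellipse of pinkish vs bluish grey
im=t["color"].astype(int); d=im[238:266,220:248]; w=(d[...,2]-d[...,0]); print(w[::2,::2])
```

```text
flange [0.49882224 0.09300044 0.02      ] nose [0.49871889 0.09351723 0.085     ] keyed [0.49799288 0.09372692 0.071     ] scene nose [0.49978829 0.09382583 0.085     ] tri (array([0.49900704, 0.09394944, 0.08453518]), np.float64(0.0008654416935102229))
[[-10  -8  -9  -9  -8  -9  -8  -9  -9  -9  -7  -9  -8  -9]
 [ -8  -9 -10  -8  -9  -9  -9  -8 -10  -7  -9  -9  -8 -10]
 [ -8  -7  -9  -7  -7  -6   0  -1  -2  -3  -9  -9  -9  -9]
 [ -8  -8  -7  -7  -3   2   1   1   0   1   0  -5  -9  -8]
 [ -8  -7  -8  -1   1   1  -1   1   0  -1   2   1  -6  -8]
 [ -7  -8  -7   1   0   1   0  -1   0  -1   1   2  -1  -8]
 [ -7  -7  -2   1   3   0   0  -1   1   0   1   1   1  -9]
 [ -9  -8  -3  -1   1   0   1   0   0   0   0   1  -1  -9]
 [ -9  -8  -3   2   0   1   1   1   2   0   0   1   1  -7]
 [ -9 -10  -7   1   0   1   0   0   0   0  -1   1   1  -7]
 [ -7  -9  -9  -1   1   1  -1   0   0   0   0   0  -6  -8]
 [ -7  -8  -8  -8  -2   1   0  -1   0  -1   1  -3  -8  -7]
 [ -8  -8  -7  -9  -7  -6  -1  -1   1  -1  -6  -7  -7 -12]
 [ -9  -9  -7  -8  -7  -8  -7  -7  -8  -6  -8  -7 -10 -11]]
```

The arbor is at (0.499, 0.0934), and every estimate agrees. Follower A is at (0.592,-0.091). I'll squeeze it at two yaws 90° apart to centre it.

```bash
python3 go.py .5925 -.0913 .06 1.42 f
```

```text
turn 1.575 (rows 13 ) then tool d [-0.0099  0.2861  0.1471] rows 8 q6 -1.73 F [0.1 0.1 0.1] t 6.22
```

```bash
python3 nudge.py '.07 0 0 0 .121;.07 0 0 0 .121;.07 0 0 0 .121;.07 0 0 0 .121;.07 0 0 0 .121;.07 0 0 0 .121;.07 0 0 0 .121;.07 0 0 0 .121;.07 0 0 0 .121;.07 0 0 0 .121;.07 0 0 0 .121;.07 0 0 0 .121;.07 0 0 0 .123'; python3 nudge.py '.07 -.001 .036 .015 0;.07 -.001 .036 .015 0;.07 -.001 .036 .015 0;.07 -.001 .036 .015 0;.07 -.001 .036 .015 0;.07 -.001 .036 .015 0;.07 -.001 .036 .015 0;.07 -.002 .034 .015 0;.07 0 0 0 0;.07 0 0 0 0;.07 0 0 0 0';python3 go.py .5925 -.0913 .003 1.42 f
```

```text
time: 7.3
tool_pos: [0.3111, -0.0383, 0.2067]
ee_rot: [-3.14, -0.001, 1.415]
wrist_force: [0.7, -0.1, -1.0]
width: 0.0699
finger_force: 0.0
time: 8.22
tool_pos: [0.5918, -0.0906, 0.086]
ee_rot: [-3.139, -0.0, 1.42]
wrist_force: [0.3, -0.2, 1.4]
width: 0.0703
finger_force: 0.0
turn -0.0 (rows 1 ) then tool d [-0.0007  0.001   0.083 ] rows 3 q6 -0.1 F [ 0.3 -0.2  1.4] t 8.22
```

```bash
python3 nudge.py '.07 -.0007 .001 .033 0;.07 0 0 .03 0;.07 0 0 .02 0;.07 0 0 0 0;.07 0 0 0 0;0 0 0 0 0;0 0 0 0 0;0 0 0 0 0;0 0 0 0 0;0 0 0 0 0;0 0 0 0 0'; python3 nudge.py '.07 0 0 0 0;.07 0 0 0 0;.07 0 0 0 0;.07 0 0 0 -.121;.07 0 0 0 -.121;.07 0 0 0 -.121;.07 0 0 0 -.121;.07 0 0 0 -.121;.07 0 0 0 -.121;.07 0 0 0 -.121;.07 0 0 0 -.121;.07 0 0 0 -.121;.07 0 0 0 -.121;.07 0 0 0 -.121;.07 0 0 0 -.121;.07 0 0 0 -.118;.07 0 0 0 0;.07 0 0 0 0;0 0 0 0 0;0 0 0 0 0'; python3 nudge.py '0 0 0 0 0;0 0 0 0 0;0 0 0 0 0;0 0 0 0 0';python3 go.py .499 .0934 .12 2.2 f
```

```text
time: 9.13
tool_pos: [0.5933, -0.0936, 0.0056]
ee_rot: [3.14, -0.0, 1.417]
wrist_force: [-1.6, 0.4, 5.7]
width: 0.0464
finger_force: 30.0
time: 10.8
tool_pos: [0.5925, -0.0934, 0.0037]
ee_rot: [3.141, -0.0, 2.985]
wrist_force: [-0.5, 0.1, 0.4]
width: 0.0599
finger_force: 0.0
time: 11.13
tool_pos: [0.5926, -0.0933, 0.0038]
ee_rot: [3.141, -0.0, 2.987]
wrist_force: [-0.3, -0.0, -0.2]
width: 0.0472
finger_force: 30.0
turn 0.787 (rows 7 ) then tool d [ 0.2061  0.0342 -0.1161] rows 6 q6 -1.67 F [-0.3 -0.  -0.2] t 11.13
```

```bash
python3 nudge.py '0 0 0 -.03 0;0 0 0 -.04 0;0 0 0 -.046 0;0 0 0 0 .112;0 0 0 0 .112;0 0 0 0 .112;0 0 0 0 .112;0 0 0 0 .112;0 0 0 0 .112;0 0 0 0 .115;0 .034 .006 0 0;0 .034 .006 0 0;0 .034 .006 0 0;0 .034 .006 0 0;0 .035 .005 0 0;0 .035 .005 0 0;0 0 0 0 0;0 0 0 0 0;0 0 0 0 0;0 0 0 0 0';python3 go.py .499 .0934 .092 2.2 f
```

```text
time: 12.8
tool_pos: [0.4994, 0.0921, 0.1155]
ee_rot: [-3.141, 0.001, 2.198]
wrist_force: [0.7, -0.1, -0.5]
width: 0.0471
finger_force: 30.0
turn -0.002 (rows 1 ) then tool d [0.0013 0.0004 0.0235] rows 1 q6 -0.56 F [ 0.7 -0.1 -0.5] t 12.8
```

```bash
python3 nudge.py '0 .0013 .0004 .015 0;0 0 0 .01 0;0 0 0 .01 0;0 0 0 0 0;0 0 0 0 0;0 0 0 0 0';python3 go.py .499 .0934 .075 2.2 f
```

```text
time: 13.3
tool_pos: [0.4988, 0.0941, 0.0807]
ee_rot: [3.141, 0.0, 2.199]
wrist_force: [-0.3, 0.0, -0.5]
width: 0.0469
finger_force: 30.0
turn -0.001 (rows 1 ) then tool d [-0.0007 -0.0002  0.0057] rows 1 q6 -0.55 F [-0.3  0.  -0.5] t 13.3
```

Passed the nose freely. Down onto the shoulder gently.

```bash
python3 nudge.py '0 0 0 .003 0;0 0 0 .003 0;0 0 0 0 0;0 0 0 0 0'; python3 nudge.py '0 0 0 .002 0;0 0 0 .002 0;0 0 0 0 0;0 0 0 0 0'
```

```text
time: 13.63
tool_pos: [0.4984, 0.0944, 0.0745]
ee_rot: [-3.142, -0.0, 2.2]
wrist_force: [0.3, -0.2, -1.1]
width: 0.0467
finger_force: 30.0
time: 13.97
tool_pos: [0.4983, 0.0944, 0.0703]
ee_rot: [-3.141, -0.0, 2.2]
wrist_force: [0.1, 0.8, -0.9]
width: 0.0466
finger_force: 30.0
```

```bash
python3 nudge.py '0 0 0 .003 0;0 0 0 .003 0;0 0 0 0 0;0 0 0 0 0'
```

```text
time: 14.3
tool_pos: [0.4982, 0.0944, 0.0642]
ee_rot: [-3.141, -0.001, 2.2]
wrist_force: [0.4, 0.4, -0.7]
width: 0.0477
finger_force: 3.0
```

```bash
python3 nudge.py '.066 0 0 0 0;.066 0 0 0 0;.066 0 0 0 0;.066 0 0 0 0;.07 0 0 -.03 0;.07 0 0 -.04 0;.07 0 0 -.02 0;.07 0 0 -.0 .125;.07 0 0 0 .125;.07 0 0 0 .125;.07 0 0 0 .125;.07 0 0 0 .125;.07 0 0 0 .125;.07 0 0 0 .03;.07 0 0 0 0;.07 0 0 0 0'; python3 go.py .5775 -.2373 .06 1.42 f
```

```text
time: 15.63
tool_pos: [0.4985, 0.0944, 0.1547]
ee_rot: [3.141, -0.0, 1.421]
wrist_force: [0.2, 0.1, 0.2]
width: 0.0701
finger_force: 0.0
turn 0.001 (rows 1 ) then tool d [-0.3161  0.1279  0.0947] rows 9 q6 0.23 F [0.2 0.1 0.2] t 15.63
```

```bash
python3 nudge.py '.07 -.035 .0142 .002 0;.07 -.035 .0142 .002 0;.07 -.035 .0142 .002 0;.07 -.035 .0142 .002 0;.07 -.035 .0142 .002 0;.07 -.035 .0142 .015 0;.07 -.035 .0142 .015 0;.07 -.035 .0142 .015 0;.07 -.036 .0143 .015 0;.07 0 0 0 0;.07 0 0 0 0;.07 0 0 0 0'
python3 - <<'E'
from h import *
t=robot.snapshot("top");s=robot.snapshot("scene")
cv2.imwrite("pics/t3.png",t["color"]);cv2.imwrite("pics/s3.png",s["color"])
for n,x in(("t",t),("s",s)): print(n,[ (np.round(r[0],1),r[2]) for r in rings(x)[0] if r[2]>100])
b=lambda im,x0,y0,w,h,k:cv2.resize(im[y0:y0+h,x0:x0+w],None,fx=k,fy=k,interpolation=cv2.INTER_CUBIC)
f=lambda i:cv2.convertScaleAbs(i,alpha=1.5)
cv2.imwrite("pics/c6.png",np.hstack([f(b(t["color"],214,232,38,38,10)),b(s["color"],340,200,40,38,10)]))
E
python3 go.py .5775 -.2373 .003 1.42 f
```

```text
time: 16.63
tool_pos: [0.5773, -0.2368, 0.0845]
ee_rot: [-3.141, -0.001, 1.42]
wrist_force: [-0.6, -0.1, 1.0]
width: 0.0699
finger_force: 0.0
t [(array([233.8, 251.5]), 439.5), (array([376.5, 127.8]), 123.5), (array([313.8, 121.6]), 211.0)]
s [(array([237.7, 346.5]), 467.0), (array([391.3, 305.2]), 120.5), (array([280.3, 299.8]), 195.5), (array([249., 277.]), 164.0), (array([ 32.4, 220.2]), 222.0)]
turn 0.002 (rows 1 ) then tool d [-0.0013 -0.0004  0.0828] rows 2 q6 -0.33 F [-0.1  0.8 -0.9] t 16.73
```

View pics/c6.png

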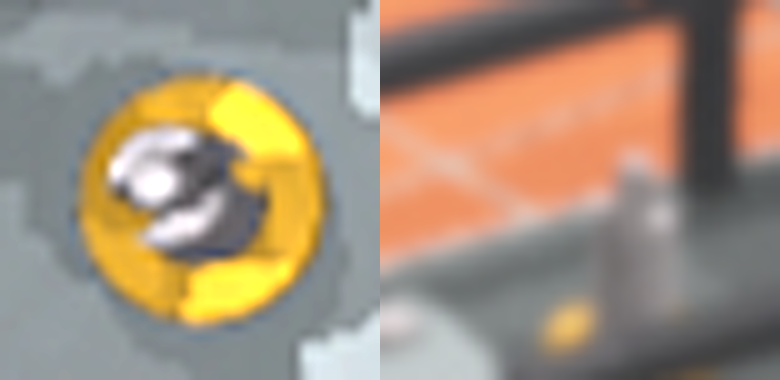

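The first follower sits home, flat on the flange at (234,251). Now follower B.

```bash
python3 nudge.py '.07 -.001 -.0004 .033 0;.07 0 0 .03 0;.07 0 0 .019 0;.07 0 0 0 0;.07 0 0 0 0;0 0 0 0 0;0 0 0 0 0;0 0 0 0 0;0 0 0 0 0;0 0 0 0 0;0 0 0 0 0'; python3 nudge.py '.07 0 0 0 0;.07 0 0 0 0;.07 0 0 0 0;.07 0 0 0 -.121;.07 0 0 0 -.121;.07 0 0 0 -.121;.07 0 0 0 -.121;.07 0 0 0 -.121;.07 0 0 0 -.121;.07 0 0 0 -.121;.07 0 0 0 -.121;.07 0 0 0 -.121;.07 0 0 0 -.121;.07 0 0 0 -.121;.07 0 0 0 -.121;.07 0 0 0 -.118;.07 0 0 0 0;.07 0 0 0 0;0 0 0 0 0;0 0 0 0 0'; python3 nudge.py '0 0 0 0 0;0 0 0 0 0;0 0 0 0 0;0 0 0 0 0';python3 go.py .499 .0938 .12 2.05 f
```

```text
time: 17.65
tool_pos: [0.5772, -0.2381, 0.0032]
ee_rot: [3.141, -0.0, 1.42]
wrist_force: [-1.6, 1.3, 3.5]
width: 0.0461
finger_force: 30.0
time: 19.32
tool_pos: [0.5768, -0.2382, 0.0024]
ee_rot: [3.141, -0.0, 2.988]
wrist_force: [0.1, 1.0, -1.2]
width: 0.06
finger_force: 0.0
time: 19.65
tool_pos: [0.5768, -0.2381, 0.0025]
ee_rot: [3.141, -0.0, 2.99]
wrist_force: [-0.1, -0.2, 0.6]
width: 0.0473
finger_force: 30.0
turn 0.94 (rows 8 ) then tool d [ 0.3304  0.0839 -0.1174] rows 9 q6 -1.9 F [-0.1 -0.2  0.6] t 19.65
```

```bash
python3 nudge.py '0 0 0 -.03 0;0 0 0 -.04 0;0 0 0 -.047 0;0 0 0 0 .1175;0 0 0 0 .1175;0 0 0 0 .1175;0 0 0 0 .1175;0 0 0 0 .1175;0 0 0 0 .1175;0 0 0 0 .1175;0 0 0 0 .1175;0 0 0 0 0'; python3 nudge.py '0 .0367 .0093 0 0;0 .0367 .0093 0 0;0 .0367 .0093 0 0;0 .0367 .0093 0 0;0 .0367 .0093 0 0;0 .0367 .0093 0 0;0 .0367 .0093 0 0;0 .0367 .0094 0 0;0 .0367 .0094 0 0;0 0 0 0 0;0 0 0 0 0;0 0 0 0 0;0 0 0 0 0';python3 go.py .499 .0938 .08 2.05 f
```

```text
time: 20.65
tool_pos: [0.5766, -0.2381, 0.1138]
ee_rot: [-3.141, -0.001, 2.048]
wrist_force: [-0.4, -0.2, -1.4]
width: 0.0473
finger_force: 30.0
time: 21.73
tool_pos: [0.4994, 0.0925, 0.1142]
ee_rot: [-3.141, 0.001, 2.049]
wrist_force: [0.1, -0.3, -1.3]
width: 0.0471
finger_force: 30.0
turn -0.001 (rows 1 ) then tool d [0.0013 0.0002 0.0342] rows 1 q6 -0.41 F [ 0.1 -0.3 -1.3] t 21.73
```

```bash
python3 nudge.py '0 .0013 .0002 .014 0;0 0 0 .01 0;0 0 0 .01 0;0 0 0 0 0;0 0 0 0 0;0 0 0 .003 0;0 0 0 .003 0;0 0 0 0 0;0 0 0 0 0'; python3 nudge.py '0 0 0 .002 0;0 0 0 .002 0;0 0 0 0 0;0 0 0 0 0'
```

```text
time: 22.48
tool_pos: [0.4987, 0.0949, 0.0743]
ee_rot: [3.141, 0.0, 2.05]
wrist_force: [-0.1, -0.6, -1.2]
width: 0.0471
finger_force: 30.0
time: 22.82
tool_pos: [0.4985, 0.095, 0.0701]
ee_rot: [-3.141, -0.0, 2.05]
wrist_force: [-0.2, -0.2, -1.3]
width: 0.0469
finger_force: 30.0
```

```bash
python3 nudge.py '0 0 0 .003 0;0 0 0 .003 0;0 0 0 .002 0;0 0 0 0 0;0 0 0 0 0'; python3 nudge.py '.066 0 0 0 0;.066 0 0 0 0;.066 0 0 0 0;.066 0 0 0 0;.07 0 0 -.03 0;.07 0 0 -.04 0;.07 0 0 -.02 0;.07 0 0 -.0 .125;.07 0 0 0 .125;.07 0 0 0 .125;.07 0 0 0 .125;.07 0 0 0 .125;.07 0 0 0 0;.07 0 0 0 0;.07 0 0 0 0'; python3 go.py .450 -.2457 .06 1.42 f
```

```text
time: 23.23
tool_pos: [0.4985, 0.0949, 0.0619]
ee_rot: [-3.141, -0.0, 2.05]
wrist_force: [-0.6, 1.3, -0.8]
width: 0.0472
finger_force: 30.0
time: 24.48
tool_pos: [0.4987, 0.0949, 0.1523]
ee_rot: [3.141, -0.0, 1.427]
wrist_force: [-0.4, 1.4, -0.3]
width: 0.0699
finger_force: 0.0
turn 0.007 (rows 1 ) then tool d [-0.344   0.003   0.0922] rows 9 q6 0.22 F [-0.4  1.4 -0.3] t 24.48
```

```bash
python3 nudge.py '.07 -.038 .0003 0 0;.07 -.038 .0003 0 0;.07 -.038 .0003 0 0;.07 -.038 .0003 0 0;.07 -.038 .0003 0 0;.07 -.038 .0003 .015 0;.07 -.038 .0003 .015 0;.07 -.039 .0003 .015 0;.07 -.039 .0003 .015 0;.07 0 0 0 0;.07 0 0 0 0;.07 0 0 0 0'
python3 - <<'E'
from h import *
t=robot.snapshot("top");s=robot.snapshot("scene")
cv2.imwrite("pics/t4.png",t["color"]);cv2.imwrite("pics/s4.png",s["color"])
for n,x in(("t",t),("s",s)): print(n,[ (np.round(r[0],1),r[2]) for r in rings(x)[0] if r[2]>60])
b=lambda im,x0,y0,w,h,k:cv2.resize(im[y0:y0+h,x0:x0+w],None,fx=k,fy=k,interpolation=cv2.INTER_CUBIC)
f=lambda i:cv2.convertScaleAbs(i,alpha=1.5)
cv2.imwrite("pics/c7.png",np.hstack([f(b(t["color"],214,232,38,38,10)),b(s["color"],340,200,40,38,10)]))
E
python3 go.py .450 -.2457 .003 1.42 f
```

```text
time: 25.48
tool_pos: [0.4514, -0.2453, 0.0924]
ee_rot: [3.141, -0.001, 1.425]
wrist_force: [0.2, -0.4, 0.3]
width: 0.0701
finger_force: 0.0
t [(array([233.2, 251.4]), 463.5), (array([485.8, 174.6]), 678.0), (array([376.5, 127.8]), 123.5), (array([313.7, 121.6]), 209.5)]
s [(array([237.8, 346.5]), 464.5), (array([344.2, 320.1]), 73.5), (array([391.2, 305.3]), 118.5), (array([249., 277.]), 162.0), (array([ 32.6, 220.2]), 225.0)]
turn 0.007 (rows 1 ) then tool d [-0.0014 -0.002   0.0902] rows 3 q6 -0.46 F [-0.4  0.5 -0.5] t 25.58
```

View pics/c7.png

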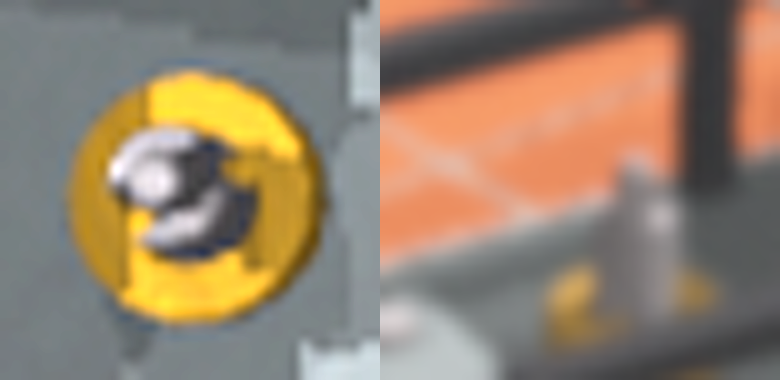

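The second follower is also home, at (233,251). Follower C hasn't moved: it is still at (249,277) in the scene view.

```bash
python3 nudge.py '.07 -.0014 -.002 .033 0;.07 0 0 .03 0;.07 0 0 .0265 0;.07 0 0 0 0;.07 0 0 0 0;0 0 0 0 0;0 0 0 0 0;0 0 0 0 0;0 0 0 0 0;0 0 0 0 0;0 0 0 0 0'; python3 nudge.py '.07 0 0 0 0;.07 0 0 0 0;.07 0 0 0 0;.07 0 0 0 -.121;.07 0 0 0 -.121;.07 0 0 0 -.121;.07 0 0 0 -.121;.07 0 0 0 -.121;.07 0 0 0 -.121;.07 0 0 0 -.121;.07 0 0 0 -.121;.07 0 0 0 -.121;.07 0 0 0 -.121;.07 0 0 0 -.121;.07 0 0 0 -.121;.07 0 0 0 -.118;.07 0 0 0 0;.07 0 0 0 0;0 0 0 0 0;0 0 0 0 0'; python3 nudge.py '0 0 0 0 0;0 0 0 0 0;0 0 0 0 0;0 0 0 0 0';python3 go.py .499 .0938 .12 1.06 f
```

```text
time: 26.5
tool_pos: [0.4496, -0.2467, 0.0035]
ee_rot: [3.14, -0.0, 1.425]
wrist_force: [-0.2, 1.6, 3.1]
width: 0.0466
finger_force: 30.0
time: 28.17
tool_pos: [0.449, -0.2467, 0.0026]
ee_rot: [3.141, -0.0, 2.993]
wrist_force: [0.1, 0.2, -0.2]
width: 0.06
finger_force: 0.0
time: 28.5
tool_pos: [0.4491, -0.2466, 0.0028]
ee_rot: [3.141, 0.0, 2.994]
wrist_force: [0.3, 0.7, -0.0]
width: 0.0462
finger_force: 30.0
turn 1.934 (rows 16 ) then tool d [ 0.3214 -0.1229 -0.1172] rows 9 q6 -2.04 F [ 0.3  0.7 -0. ] t 28.5
```

```bash
python3 nudge.py '0 0 0 -.03 0;0 0 0 -.04 0;0 0 0 -.047 0;0 0 0 0 .121;0 0 0 0 .121;0 0 0 0 .121;0 0 0 0 .121;0 0 0 0 .121;0 0 0 0 .121;0 0 0 0 .121;0 0 0 0 .121;0 0 0 0 .121;0 0 0 0 .121;0 0 0 0 .121;0 0 0 0 .121;0 0 0 0 .121;0 0 0 0 .121;0 0 0 0 .121;0 0 0 0 .119'; python3 nudge.py '0 .0357 -.0136 0 0;0 .0357 -.0136 0 0;0 .0357 -.0136 0 0;0 .0357 -.0136 0 0;0 .0357 -.0136 0 0;0 .0357 -.0137 0 0;0 .0357 -.0137 0 0;0 .0357 -.0137 0 0;0 .0357 -.0137 0 0;0 0 0 0 0;0 0 0 0 0;0 0 0 0 0;0 0 0 0 0';python3 go.py .499 .0938 .08 1.06 f
```

```text
time: 30.08
tool_pos: [0.4488, -0.2466, 0.114]
ee_rot: [-3.141, -0.0, 1.055]
wrist_force: [0.3, -0.4, -1.3]
width: 0.0466
finger_force: 30.0
time: 31.17
tool_pos: [0.4986, 0.0925, 0.1142]
ee_rot: [-3.141, 0.001, 1.059]
wrist_force: [0.6, 0.1, 0.0]
width: 0.0464
finger_force: 30.0
turn -0.001 (rows 1 ) then tool d [ 0.0014 -0.0003  0.0342] rows 1 q6 0.58 F [0.6 0.1 0. ] t 31.17
```

```bash
python3 nudge.py '0 .0013 -.0003 .014 0;0 0 0 .01 0;0 0 0 .01 0;0 0 0 0 0;0 0 0 0 0;0 0 0 .003 0;0 0 0 .003 0;0 0 0 0 0;0 0 0 0 0'; python3 nudge.py '0 0 0 .002 0;0 0 0 .002 0;0 0 0 0 0;0 0 0 0 0'
```

```text
time: 31.92
tool_pos: [0.4992, 0.095, 0.0746]
ee_rot: [3.141, -0.0, 1.061]
wrist_force: [-0.3, -0.4, -0.5]
width: 0.0465
finger_force: 30.0
time: 32.25
tool_pos: [0.4987, 0.0949, 0.0701]
ee_rot: [-3.141, 0.001, 1.061]
wrist_force: [-0.5, -0.3, -0.8]
width: 0.0462
finger_force: 30.0
```

```bash
python3 nudge.py '0 0 0 .003 0;0 0 0 .003 0;0 0 0 .002 0;0 0 0 0 0;0 0 0 0 0'; python3 nudge.py '.066 0 0 0 0;.066 0 0 0 0;.066 0 0 0 0;.066 0 0 0 0;.07 0 0 -.03 0;.07 0 0 -.04 0;.07 0 0 -.035 0;.06 -.03 0 0 0;.06 -.03 0 0 0;.06 -.03 0 0 0;.06 -.03 0 0 0;.06 -.03 0 0 0;.06 -.03 0 0 0;.06 0 0 0 0;.06 0 0 0 0'
python3 - <<'E'
from h import *
t=robot.snapshot("top");s=robot.snapshot("scene")
cv2.imwrite("pics/t5.png",t["color"]);cv2.imwrite("pics/s5.png",s["color"])
for n,x in(("t",t),("s",s)): print(n,[ (np.round(r[0],1),r[2]) for r in rings(x)[0] if r[2]>60])
b=lambda im,x0,y0,w,h,k:cv2.resize(im[y0:y0+h,x0:x0+w],None,fx=k,fy=k,interpolation=cv2.INTER_CUBIC)
f=lambda i:cv2.convertScaleAbs(i,alpha=1.5)
cv2.imwrite("pics/c8.png",np.hstack([f(b(t["color"],214,232,38,38,10)),b(s["color"],340,200,40,38,10)]))
E
python3 go.py .4448 .314 .165 2.992 f
```

```text
time: 32.67
tool_pos: [0.4987, 0.0949, 0.0618]
ee_rot: [-3.14, 0.001, 1.061]
wrist_force: [-1.4, -0.4, -2.4]
width: 0.0469
finger_force: 30.0
time: 33.92
tool_pos: [0.4113, -0.063, 0.168]
ee_rot: [3.14, -0.001, 1.058]
wrist_force: [0.5, 0.4, 0.5]
width: 0.0598
finger_force: 0.0
t [(array([232.6, 251.3]), 492.0), (array([485.8, 174.6]), 680.0), (array([376.5, 127.8]), 123.5), (array([313.7, 121.6]), 208.5)]
s [(array([237.8, 346.6]), 462.0), (array([344.2, 320.1]), 73.5), (array([391.2, 305.3]), 118.5), (array([ 32.8, 220.1]), 181.5)]
turn -1.931 (rows 16 ) then tool d [0.0234 0.3765 0.003 ] rows 10 q6 0.22 F [0.3 0.2 0.5] t 34.02
```

View pics/c8.png

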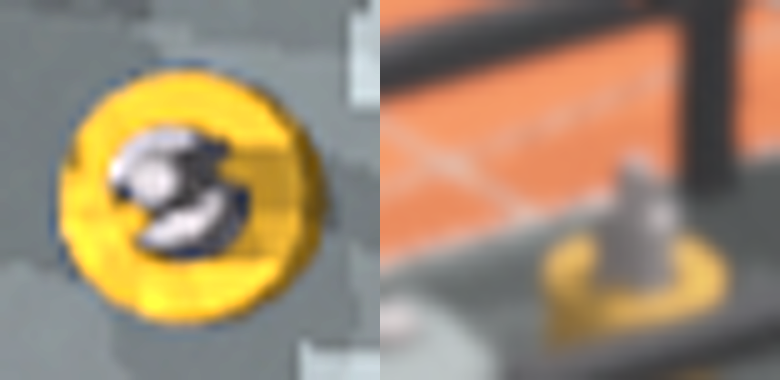

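View pics/t5.png

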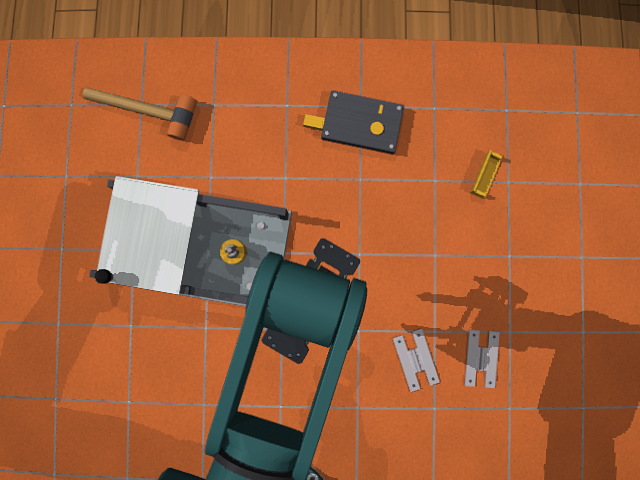

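All three followers are stacked flat, top one at (232.6,251.3), and the bench is clear of followers. The knob is at (103,276), so I'll now close the guard.

```bash
python3 nudge.py '.06 0 0 0 -.121;.06 0 0 0 -.121;.06 0 0 0 -.121;.06 0 0 0 -.121;.06 0 0 0 -.121;.06 0 0 0 -.121;.06 0 0 0 -.121;.06 0 0 0 -.121;.06 0 0 0 -.121;.06 0 0 0 -.121;.06 0 0 0 -.121;.06 0 0 0 -.121;.06 0 0 0 -.121;.06 0 0 0 -.121;.06 0 0 0 -.121;.06 0 0 0 -.116'; python3 nudge.py '.06 .0023 .0376 0 0;.06 .0023 .0376 0 0;.06 .0023 .0376 0 0;.06 .0023 .0376 0 0;.06 .0023 .0376 0 0;.06 .0023 .0376 0 0;.06 .0024 .0376 0 0;.06 .0024 .0377 0 0;.06 .0024 .0377 0 0;.06 .0024 .0377 0 0;.06 0 0 0 0;.06 0 0 0 0;.06 0 0 0 0'
python3 go.py .4448 .314 .106 2.992 f
```

```text
time: 35.35
tool_pos: [0.412, -0.0608, 0.1674]
ee_rot: [3.141, 0.0, 3.0]
wrist_force: [0.2, 0.4, 0.0]
width: 0.0601
finger_force: 0.0
time: 36.43
tool_pos: [0.4437, 0.3141, 0.167]
ee_rot: [-3.141, -0.001, 2.994]
wrist_force: [-0.5, -0.8, -1.2]
width: 0.0599
finger_force: 0.0
turn 0.002 (rows 1 ) then tool d [-0.0011  0.0001  0.061 ] rows 2 q6 -0.91 F [-0.5 -0.8 -1.2] t 36.43
```

```bash
python3 nudge.py '.06 -.0011 0 .03 0;.06 0 0 .031 0;.06 0 0 0 0;.06 0 0 0 0;0 0 0 0 0;0 0 0 0 0;0 0 0 0 0;0 0 0 0 0;0 0 0 0 0;0 0 0 0 0;0 0 0 0 0;0 0 0 0 0'; python3 nudge.py '0 0 0 -.003 0;0 0 0 -.003 0;0 0 0 -.003 0;0 0 0 0 0;0 0 0 0 0'
```

```text
time: 37.43
tool_pos: [0.4458, 0.3135, 0.1073]
ee_rot: [3.141, 0.001, 2.992]
wrist_force: [-0.2, 0.1, 3.2]
width: 0.0255
finger_force: 30.0
time: 37.85
tool_pos: [0.4455, 0.3128, 0.1144]
ee_rot: [-3.141, -0.0, 2.992]
wrist_force: [5.2, 0.4, -8.1]
width: 0.0255
finger_force: 30.0
```

```bash
python3 nudge.py '0 0 -.01 0 0;0 0 -.015 0 0;0 0 -.015 0 0;0 0 -.015 0 0;0 0 -.015 0 0;0 0 0 0 0'; python3 nudge.py '0 0 -.015 0 0;0 0 -.015 0 0;0 0 -.015 0 0;0 0 -.015 0 0;0 0 -.015 0 0;0 0 -.0095 0 0;0 0 0 0 0;0 0 0 0 0';python3 go.py .4219 .1607 .106 2.992
```

```text
time: 38.35
tool_pos: [0.4348, 0.2412, 0.1148]
ee_rot: [-3.139, 0.0, 2.99]
wrist_force: [4.1, -2.0, -8.7]
width: 0.0254
finger_force: 30.0
time: 39.02
tool_pos: [0.4228, 0.1605, 0.1153]
ee_rot: [3.14, 0.001, 2.991]
wrist_force: [5.3, 1.1, -7.9]
width: 0.0252
finger_force: 30.0
turn -0.001 (rows 1 ) then tool d [0.0009 0.0001 0.0093] rows 1 q6 -1.18 F [ 5.3  1.1 -7.9] t 39.02
```

At the shut position. Pressing slightly against the stop, then lowering and letting go.

```bash
python3 nudge.py '0 0 -.001 0 0;0 0 0 .004 0;0 0 0 .004 0;0 0 0 0 0;0 0 0 0 0'; python3 nudge.py '.06 0 0 0 0;.06 0 0 0 0;.06 0 0 0 0;.06 0 0 0 0;.06 0 0 -.04 0;.06 0 0 -.04 0;.06 0 0 -.02 0;.06 .02 -.03 0 0;.06 .02 -.03 0 0;.06 .02 -.03 0 0;.06 .02 -.03 0 0;.06 .02 -.03 0 0;.06 .02 -.03 0 0;.06 0 0 0 0;.06 0 0 0 0'
python3 - <<'E'
from h import *
t=robot.snapshot("top");s=robot.snapshot("scene")
def knob(x,p,w):
    g=x["color"].max(2); u,v=p; c=(g[v-w:v+w,u-w:u+w]<45).astype(np.uint8)
    n,l,st,ce=cv2.connectedComponentsWithStats(c); i=1+st[1:,4].argmax(); print(st[i]); return ce[i]+[u-w,v-w]
a,b=knob(t,(187,291),12),knob(s,(366,186),10); print("knob",a,b,tri(t,a,s,b))
b=lambda im,x0,y0,w,h,k:cv2.resize(im[y0:y0+h,x0:x0+w],None,fx=k,fy=k,interpolation=cv2.INTER_CUBIC)
cv2.imwrite("pics/c9.png",np.vstack([b(t["color"],80,80,440,320,1.5)[:330],b(s["color"],310,160,165,65,4)]))if 0 else cv2.imwrite("pics/c9.png",np.vstack([cv2.resize(t["color"],(440,330)),b(s["color"],320,165,110,60,4)]))
E
```

```text
time: 39.43
tool_pos: [0.4228, 0.1604, 0.108]
ee_rot: [3.139, 0.002, 2.992]
wrist_force: [4.6, 1.8, -5.6]
width: 0.0255
finger_force: 30.0
time: 40.68
tool_pos: [0.2763, -0.0015, 0.2081]
ee_rot: [3.141, 0.003, 2.987]
wrist_force: [0.7, -0.4, -0.0]
width: 0.06
finger_force: 0.0
[  5   6  15  13 163]
[ 7  7  6  6 32]
knob [186.71779141 290.95705521] [365.5 185.5] (array([0.42135483, 0.16074614, 0.12442781]), np.float64(0.0015328314401972212))
```

View pics/c9.png

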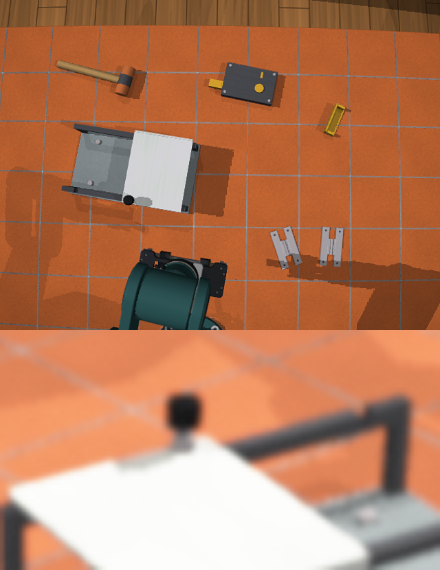

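The knob is back at exactly its starting pixels and height, (186.7,291.0) in the top view and z 0.124. The guard is shut with the plunger down, and the other objects lie where they were.

```bash
python3 -c "
from bench import robot
print(robot.close_job())"
```

```text
the job is handed in; nothing more can be done
None
```

I put all three followers that were on the bench onto the arbor, each sitting flat, then slid the guard fully shut with the plunger back in its hole, left the other items where they lay, and handed the job in at about 41 s (no verdict came back).

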